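# Feed an idler roller down the chute and lock it with the torque knob

## Robot

A 7-joint arm with a two-finger parallel gripper is mounted at the origin on the work surface. World frame = base frame: x ahead of the robot, y to its left, z up, the work surface at z = 0. Lengths are in m, angles in rad, forces in N, time in s.
With the tool pointing down it reaches from about 0.4 to 0.85 m from the base axis. Payload 10.4 kg.
Tool frame: the origin (TCP) lies at the very end of the fingers, on their centre line; the grasp point (between the pads) lies r.hold_point_z behind it (r.hold_point_z is the distance from the TCP to the grasp point, in m); z points along the fingers, y is the direction in which the jaws open and shut (so a half turn about z gives the same grasp; the last joint's range is limited). The gripper opens to 87 mm and grips with 3 to 60 N. Pads are 19 mm wide; open, the fingers measure 117 mm over their backs; the gripper's body (75 mm by 190 mm) begins 51 mm behind the grasp point.
Start: joints at [-1.212, 0.332, -0.065, 1.46, 0.022, 1.35, -0.088], TCP at [0.233, 0.58, 0.223] pointing down, gripper open.
Joint ranges: [-2.6, 2.6], [-0.5, 2.12], [-1.47, 1.34], [0.16, 2.42], [-1.27, 4.41], [0.06, 2.06], [-2.6, 2.6]. Speed limits (rad/s): [2.22, 2.22, 2.79, 2.79, 3.14, 3.14, 3.14].

## Interface

Orientations are given as a unit quaternion [x, y, z, w].
In Python, from bench import r gives the robot as it stands.
- The arm moves only by the tool send_rows, never from a script. Its argument "commands" is a list of rows, each a list of 7 numbers: the shift along the world's x, y, z normalised to -1 to 1, where 1 is 0.03 m, then the turn, a rotation vector about the world's x, y, z normalised to -1 to 1, where 1 is 5 degrees, then the gripper command: -1 is fully open, 1 is shut, values between are in proportion. In form: [[tx, ty, tz, ax, ay, az, jaw], ...]. A call has 1 to 10 rows; each row shifts and turns the pose as measured when the row begins; what a row does not reach is not made up. A row lasts 1/12 s, in which the tool goes at most 41.7 mm and 7.16 degrees, less where a joint would pass 70% of its speed; a pose out of reach is approached as far as the arm can. A call with a number of a shift or a turn outside -1 to 1 is refused whole. A call with a gripper value outside its range is refused whole. The fingers move at their own pace and stop on an object; "grip_force" is the grip in N (left out, the last holds). Time passes only in rows, so rows that do not move let the fingers close. It gives the time, the measured TCP pose, the force and the opening at its end, in the units of the state.
- r.read_state(): the state, without advancing time (a new reading comes with each control period).
- r.camera(name): name is "scene" or "side" or "wrist"; returns the picture (400x640x3 uint8, blue, green, red); there is no depth.
- r.calibration(name): a dict with "K" (3x3 intrinsics, pixels), "R" (3x3) and "t" (3): a world point X has camera coordinates R X + t; the wrist camera has in their place "mount" (4x4, takes a point from camera to tool coordinates, whose origin is the TCP and whose axes are the flange's). Camera axes: x right, y down, z forward; pixel columns grow to the right and rows downward; lengths in m; the calibration is good to about 2 mm. The wrist camera is an equidistant fisheye: a pixel r from the principal point sees the ray r / f radians off the axis. A picture is of the moment at which its call begins: read the wrist's pose just before it. calibration takes no time and is no camera call.
- r.close_job(): hands the job in, once; it reports no verdict.
The state is a dict: "time": time; "joint_positions": joint angles; "joint_vel": joint speeds; "joint_torque": joint torques, N m; "ee_pos": TCP position; "eef_rot": TCP orientation; "ft_force": force on the tool from outside, world axes, zero at the start; "torque": the same for the moment, N m; "width": finger opening in m.
Only numpy, scipy, OpenCV 4.12 (cv2) and the standard library are available. Lean on these libraries where they do the work, as an engineer would, in place of code of your own. Each camera call takes 0.05 s, during which the arm holds its last target.

## Task

Feed the loose roller into the upper part of the sloping chute with its thin shank on the side of the low kerb, and let it roll down into the pocket at the foot. When it lies there, turn the T-bar knob clockwise (seen from above) until it clicks over its detent and stays there by itself, so that the keeper covers the roller. Leave the other things on the table where they are.

Things in the scene. Friction and masses are not known exactly. Their poses are not given: they have to be found in the camera images.
- chute: Fixed grey chute on a dark base plate (150 x 400 x 12 mm). Origin: on the table under the pocket's centre; +z up, +y up the slope, -y to the knob, +x to the low kerb. Ramp floor 90 mm wide (x -45 to 45), from y 27 (floor z 26) up at 12 degrees to an end wall at y 167 (floor z 56, wall top 76). A 6 mm step at its foot leads down to the pocket.
- chute_load (a point): On the ramp floor at chute x 0, y 105, z 42.6 mm (chute's axes): a good place to set the roller, whose axis is then about 25.5 mm higher. Let go, it rolls down. Beside the ramp: at -x a wall 8 mm thick, 34 mm above the floor; at +x a kerb 6 mm thick, only 9 mm above the floor, over which the roller's shank passes.
- pocket (a point): Centre of the roller's barrel when it lies in the pocket: chute x 0, y 0, z 45 mm (chute's axes). Flat pocket floor at z 20, y -27 to 27, closed by a stop wall (y -37 to -27, top z 62). Too tight for fingers: the roller must roll in from the ramp.
- roller: Loose roller lying on its side: aluminium barrel diameter 50, length 80 mm, and a steel shank diameter 24, length 40 mm on one end; 0.25 to 0.5 kg. Origin: barrel's centre, on the axis, 25 mm above the table; x axis along the roller towards the shank end. It may be rolled to any angle about x.
- shank_end (a point): Free end of the roller's shank, on its axis, 80 mm from the barrel's centre.
- torque_knob (a joint): T-bar knob's angle (rad), 0 to 3.2, grows clockwise seen from above; starts at 0 to 0.5; at 0 the bar lies along chute x. Vertical axis. Friction 0.04 N m, stays where it is left; but a spring detent resists from 2.1 on (up to 0.45 N m), tips over at 2.45 and clicks on by itself to 2.75 or more, where it stays. Let go between 2.15 and 2.4 it falls back to 2.1. Needs a regrasp.
- knob_grip (a point): On the knob's axis (chute x 0, y -158 mm) at mid-height of its black T-bar, 132 mm above the table. Bar 94 mm long, 18 wide, 34 high (115 to 149 mm above the table). This point's x axis runs along the bar, z up; it turns with the knob. Below it a disc, diameter 48, top 99 mm above the table, on a round pedestal, diameter 68, with a steel detent plunger on its -y side.
- keeper_nose (a point): Middle of the front edge of the keeper, a flat steel bar 26 mm wide, 74.5 to 82.5 mm above the table, on a guide block (50 x 50 mm, at chute y -80, top 73). The knob slides it to +y by 14 mm per rad, from chute y -30 mm (pocket open) to y 8 or more (over the roller). Forward, it bars the pocket.
- stepped_pulley: Bystander: dark three-step pulley standing on its largest step, diameter 80, 66 mm high; origin under its centre.
- flat_pulley: Bystander: dark flat pulley, diameter 110, 22 mm high; origin under its centre.
- rod_carton: Bystander: carton 55 x 260 x 35 mm, long along its y axis; origin under its centre.
- grease_tin: Bystander: grey tin, diameter 74, 90 mm high; origin under its centre.
- collar: Bystander: steel collar, diameter 80, bore 44, 30 mm high; origin under its centre.
- spanner: Bystander: spanner 180 mm long along its x axis, 8 mm thick, flat on the table; origin under its middle.
There are look-alikes about, which are no part of the job. What is meant by the roller is not pink, and is the larger of those in its own colour.

How it is judged:
By the outcome, as a careful person would: the job done as asked, in the order asked, and still so for the second after the job is handed in, with the robot touching nothing.
It also fails if it takes over 61 s, if anything falls off the work surface, if the arm or the gripper's body presses on something with over 40 N, if the wrist force passes 120 N, or if a joint passes its speed limit or range.

## Working session

There is one attempt and no reset: what is moved stays moved. The work goes in short steps, Python scripts to look and compute and a tool call to move; the robot and the scene stay as the last step left them, time stands still between calls to the robot, and variables do not carry over. Pictures are saved under pics/ and viewed, and the job is handed in when it is done.

Besides the shell and the picture viewer there is one more tool, called after ">>>" as name([rows], argument=value, ...), one row to a line, values as JSON. send_rows: Moves the arm, as the interface text tells. Scaled input: -1 to 1 covers 0.03 m each way for a shift and 5 degrees each way for a turn. Its arguments: {"type":"object","properties":{"commands":{"type":"array"},"grip_force":{"type":"number"}},"required":["commands"]}

```bash
ls; mkdir -p pics; python3 - <<'E'
from bench import r
import cv2
s=r.read_state(); print(s); print(r.hold_point_z)
for n in("scene","side","wrist"):
    im=r.camera(n); cv2.imwrite(f"pics/{n}0.png",im)
    print(n,r.calibration(n))
E
```

```text
pics
{'time': 0.0, 'joint_positions': array([-1.21164724,  0.33286783, -0.06469034,  1.46093327,  0.02161955,
        1.34988477, -0.08848619]), 'joint_vel': array([-3.96801256e-05,  3.06415119e-04,  1.03169546e-03, -3.35922809e-04,
       -3.09231005e-04,  2.56651988e-04,  1.38794735e-03]), 'joint_torque': array([-4.67997997e-04, -6.23262548e+01,  2.44005967e-02, -3.89898634e+01,
       -6.13388722e-02,  3.98206722e-02,  1.48510285e-04]), 'ee_pos': array([0.23271571, 0.57965113, 0.22176028]), 'eef_rot': array([ 1.89702953e-01,  9.81841281e-01, -6.92778849e-04, -8.99053595e-05]), 'ft_force': array([-0.41748487,  0.18452006,  0.20648612]), 'torque': array([-0.03804224,  0.00952002, -0.02000868]), 'width': 0.08715772877254975}
0.0187
scene {'K': array([[475.53379156,   0.        , 317.58615011],
       [  0.        , 475.53379156, 210.10424001],
       [  0.        ,   0.        ,   1.        ]]), 'R': array([[-0.61167955,  0.79109193,  0.00465593],
       [ 0.68228109,  0.53050666, -0.50304592],
       [-0.40042557, -0.30452625, -0.86424714]]), 't': array([ 0.34206308, -0.3405487 ,  1
[... 200 characters left out ...]
034, -0.1000014 ,  0.01237476],
       [-0.0605496 , -0.69148421, -0.71984952],
       [ 0.08054291,  0.71543645, -0.69401983]]), 't': array([-0.5512136 ,  0.11920983,  1.36935576])}
wrist {'K': array([[309.70691629,   0.        , 319.81693939],
       [  0.        , 309.70691629, 197.34776056],
       [  0.        ,   0.        ,   1.        ]]), 'mount': array([[-3.15267229e-04, -9.56917854e-01, -2.90358608e-01,
         8.10134724e-02],
       [ 9.99999905e-01, -3.88706574e-04,  1.95251870e-04,
         6.20579560e-04],
       [-2.99704300e-04, -2.90358519e-01,  9.56917886e-01,
        -1.63108745e-01],
       [ 0.00000000e+00,  0.00000000e+00,  0.00000000e+00,
         1.00000000e+00]])}
```

View pics/scene0.png

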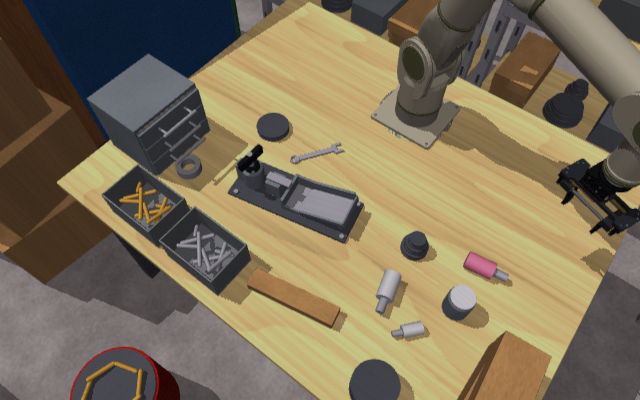

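View pics/side0.png

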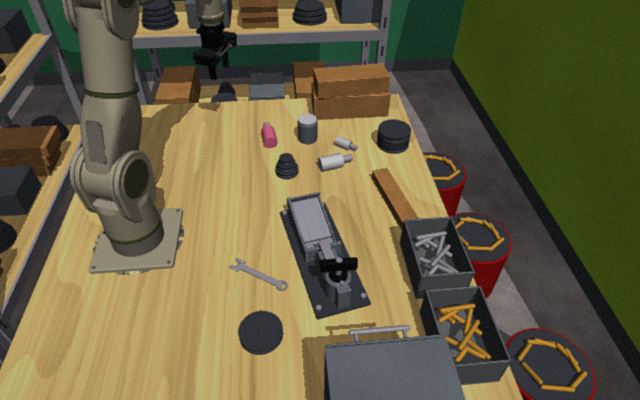

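View pics/wrist0.png

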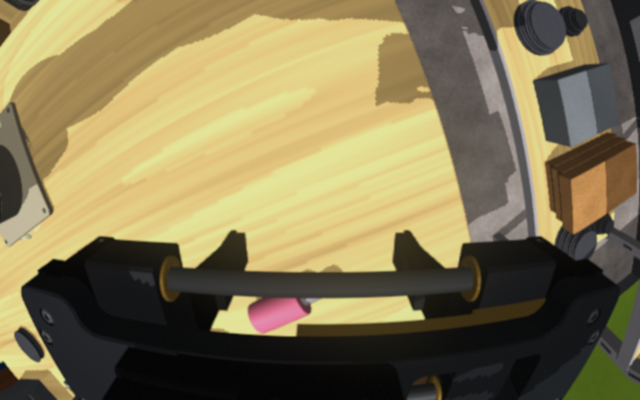

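Roller candidates in the scene view: pink (481,265), large silver (388,288) and small silver (410,330). The large silver one fits, being not pink and the larger of its colour. I'll confirm it in an enlarged crop and check which side of the chute has the kerb.

```bash
python3 - <<'E'
import cv2
a=cv2.imread("pics/scene0.png");b=cv2.imread("pics/side0.png")
cv2.imwrite("pics/c1.png",cv2.resize(a[250:350,360:520],None,fx=5,fy=5,interpolation=cv2.INTER_CUBIC))
cv2.imwrite("pics/c2.png",cv2.resize(a[140:245,220:375],None,fx=5,fy=5,interpolation=cv2.INTER_CUBIC))
cv2.imwrite("pics/c3.png",cv2.resize(b[120:320,260:420],None,fx=3,fy=3,interpolation=cv2.INTER_CUBIC))
E
```

```text
(no output)
```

View pics/c1.png

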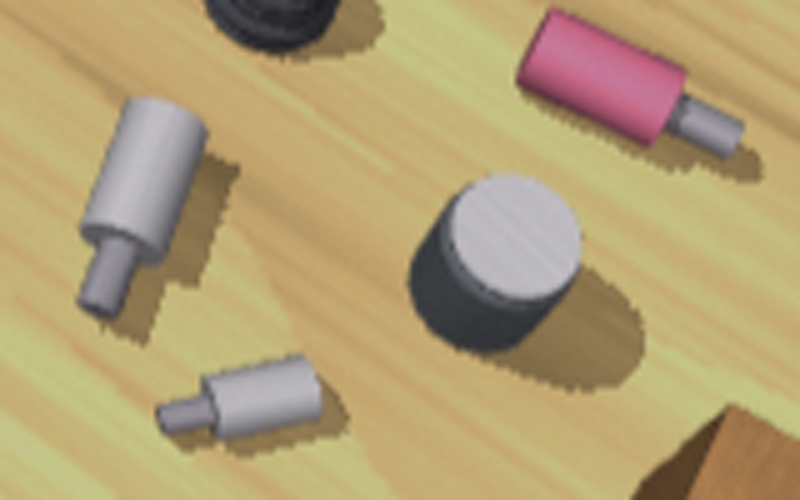

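View pics/c2.png

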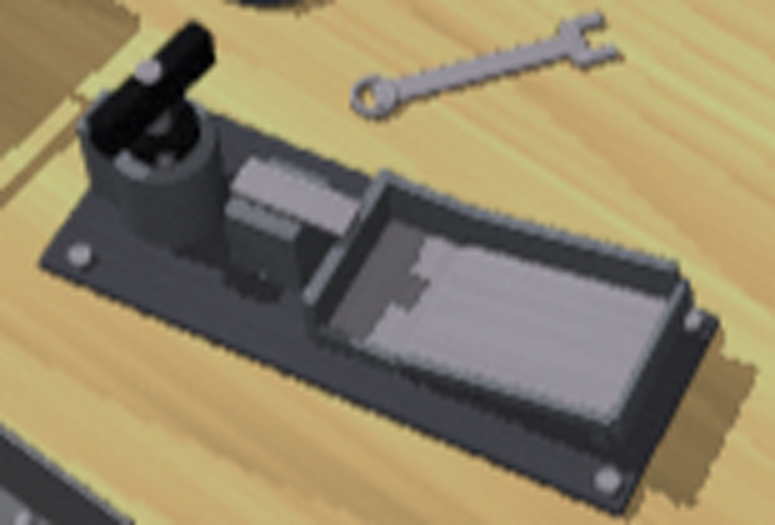

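View pics/c3.png

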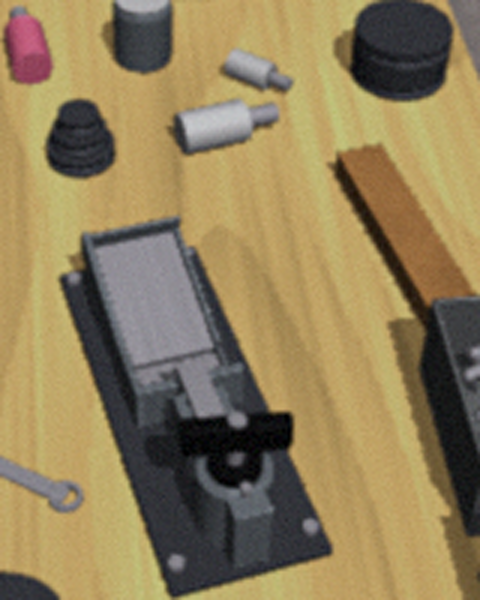

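The crop shows the large silver roller with its shank towards lower-left at (379,311). The low kerb is on the side away from the robot, at the lower edge of the chute. Next I measure the chute and roller.

```bash
cat > h.py <<'E'
import numpy as np, cv2
from bench import r
from scipy.spatial.transform import Rotation as Ro
def ray(n,p,z):
    c=r.calibration(n);K,R,t=c["K"],c["R"],c["t"]
    d=R.T@np.linalg.solve(K,[p[0],p[1],1.]);o=-R.T@t
    return o+d*(z-o[2])/d[2]
def proj(n,X):
    c=r.calibration(n);q=c["R"]@np.asarray(X)+c["t"];q=c["K"]@q;return q[:2]/q[2]
def yawz(q):
    return np.degrees(Ro.from_quat(q).as_euler('zyx'))
E
python3 - <<'E'
from h import *
print("scene corners")
for p in [(228,193),(344.4,243),(363.6,204.4)]: print(ray("scene",p,.012))
print("side corners")
for p in [(318.3,318.3),(370,303.3),(281.7,213.3)]: print(ray("side",p,.012))
print("knob", ray("scene",(220+148/5,140+70/5),.150), ray("side",(260+237/3,120+420/3),.150))
# roller
for n,box in (("scene",(370,265,405,318)),("side",(315,150,356,172))):
    im=cv2.imread(f"pics/{n}0.png");hsv=cv2.cvtColor(im,cv2.COLOR_BGR2HSV)
    m=((hsv[...,1]<50)&(hsv[...,2]>70)).astype(np.uint8)
    x0,y0,x1,y1=box;mm=np.zeros_like(m);mm[y0:y1,x0:x1]=m[y0:y1,x0:x1]
    k,l,st,c=cv2.connectedComponentsWithStats(mm)
    i=1+np.argmax(st[1:,4]);mm=(l==i).astype(np.uint8);print(n,st[i],c[i])
    pts=np.argwhere(mm)[:,::-1].astype(float)
    W=np.array([ray(n,p,.030)[:2] for p in pts]);me=W.mean(0)
    u=np.linalg.svd(W-me,full_matrices=False)[2][0]
    s=(W-me)@u;v=(W-me)@[-u[1],u[0]]
    print("mean",me,"dir",u,np.degrees(np.arctan2(u[1],u[0])),"range",s.min(),s.max(),v.min(),v.max())
    for a in np.arange(s.min(),s.max(),.01):
        q=v[(s>=a)&(s<a+.01)];print(round(a,3),q.min().round(4),q.max().round(4))
E
```

```text
scene corners
[ 0.64946525 -0.28213569  0.012     ]
[0.56722702 0.10536678 0.012     ]
[0.42457539 0.07427685 0.012     ]
side corners
[ 0.50543866 -0.32181846  0.012     ]
[ 0.64439876 -0.28984538  0.012     ]
[0.42512847 0.06045301 0.012     ]
knob [ 0.56322163 -0.24758514  0.15      ] [ 0.56288184 -0.24840606  0.15      ]
scene [376 269  25  45 661] [387.1376702 289.       ]
mean [0.61606054 0.28475033] dir [0.96453212 0.26396549] 15.305491308992437 range -0.05931664496235212 0.07149921392459338 -0.02404430683398935 0.024120733747498846
-0.059 -0.0231 0.0211
-0.049 -0.0238 0.0238
-0.039 -0.0235 0.0239
-0.029 -0.0232 0.024
-0.019 -0.0239 0.0241
-0.009 -0.0236 0.0233
0.001 -0.024 0.0234
0.011 -0.0238 0.0236
0.021 -0.0235 0.0237
0.031 -0.0217 0.0213
0.041 -0.0112 0.0105
0.051 -0.0117 0.0108
0.061 -0.0108 0.0101
0.071 -0.0022 0.006
side [319 153  34  18 369] [333.92682927 160.77777778]
mean [0.61484087 0.28259511] dir [-0.93104591 -0.36490205] -158.5984451080116 range -0.06940180844898353 0.05744089258630898 -0.0399949082097226 0.035932483988186145
-0.069 -0.0063 0.0195
-0.059 -0.0094 0.0212
-0.049 -0.0288 0.0214
-0.039 -0.0319 0.0198
-0.029 -0.0316 0.0295
-0.019 -0.0332 0.0327
-0.009 -0.0344 0.0359
0.001 -0.036 0.0345
0.011 -0.0388 0.0315
0.021 -0.0369 0.0332
0.031 -0.04 0.0318
0.041 -0.0316 0.0288
0.051 0.0007 0.0289
```

```bash
python3 - <<'E'
from h import *
# roller centre by edges
c=r.calibration("scene");C=-c["R"].T@c["t"];print("cam",C)
me=np.array([.61606,.28475]);u=np.array([.96453,.26397]);w=np.array([-u[1],u[0]])
k=(np.r_[me,.03]-C);k=k[:2]/(C[2]-.03)
ku,kv=k@u,k@w;print("k",ku,kv)
# height h above .03 -> apparent shift = +k*h
zs=np.array([0,.05])
back=(-.0593)-((zs-.03)*ku).min(); front=.0715-((np.array([.013,.037])-.03)*ku).max()
print("back edge s",back,"centre",back+.04,"shank end s",front,"centre",front-.08)
vc=0-(.025-.03)*kv
for s in (back+.04,front-.08): print(me+u*s+w*vc)
# chute overlay
yaw=np.radians(12);R2=np.array([[np.cos(yaw),-np.sin(yaw)],[np.sin(yaw),np.cos(yaw)]])
o=np.array([.56305,-.248])-R2@[0,-.158];print("origin",o,"load",o+R2@[0,.105])
pts=[(-45,167,76),(45,167,76),(-45,27,26),(45,27,26),(-45,27,20),(0,-158,149),(-75,0,12),(75,0,12),(-45,-27,62),(45,-27,62),(-45,-37,62),(45,-37,62),(-13,-30,82.5),(13,-30,82.5),(45,157,54)]
for n in("scene","side"):
    im=cv2.imread(f"pics/{n}0.png")
    f=5 if n=="scene" else 4
    x0,y0,x1,y1=(220,140,375,250) if n=="scene" else (260,180,390,325)
    big=cv2.resize(im[y0:y1,x0:x1],None,fx=f,fy=f,interpolation=cv2.INTER_CUBIC)
    for p in pts:
        q=np.array(p)/1000;X=np.r_[o+R2@q[:2],q[2]];a=(proj(n,X)-[x0,y0]+.5)*f
        cv2.circle(big,tuple(int(v) for v in a),3,(0,0,255),1)
    cv2.imwrite(f"pics/ov_{n}.png",big)
E
```

```text
cam [1.10708304 0.41617717 1.26345898]
k -0.4120925684954028 0.0023104942282471774
back edge s -0.05105814863009194 centre -0.01105814863009194 shank end s 0.06449442633557814 centre -0.01550557366442186
[0.60539103 0.28184212]
[0.60110136 0.28066814]
origin [ 0.53019995 -0.09345268] load [0.50836923 0.00925282]
```

View pics/ov_scene.png

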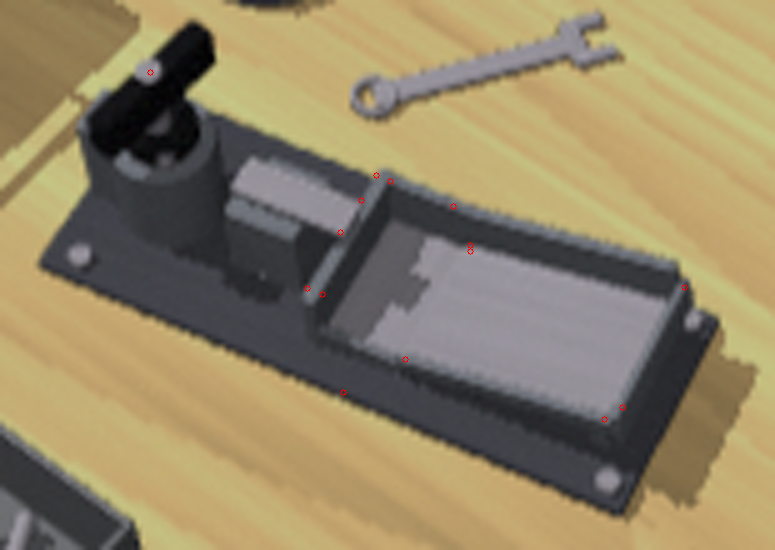

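View pics/ov_side.png

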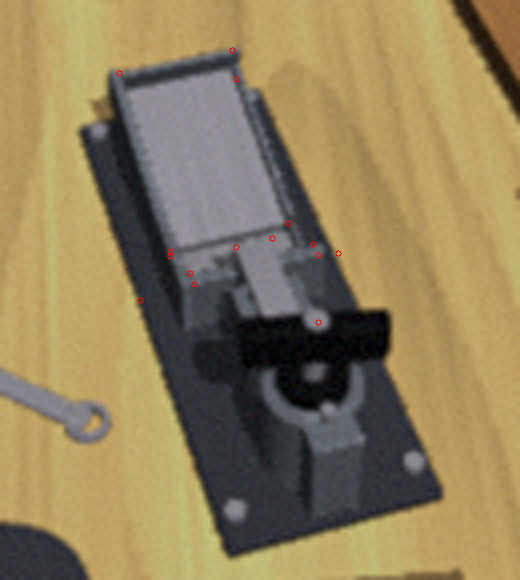

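```bash
python3 - <<'E'
from h import *
P=np.array([.604,.2815]);u=np.array([np.cos(np.radians(15.3)),np.sin(np.radians(15.3))]);w=np.array([-u[1],u[0]])
def rel(nm,X): d=X[:2]-P; print(nm,X.round(3),"u",round(d@u,3),"w",round(d@w,3))
rel("tin scene top",ray("scene",(460+3,298),.09)); rel("tin side top",ray("side",(308,119),.09))
rel("small barrel",ray("scene",(413,329),.015)); rel("small shank",ray("scene",(395,333),.015)); 
rel("stepped",ray("scene",(414,245),.033)); rel("pink",ray("scene",(481,265),.025))
rel("carton",ray("scene",(294,293),.035)); 
s=r.read_state();print(yawz(s["eef_rot"]))
E
```

```text
tin scene top [0.541 0.46  0.09 ] u -0.014 w 0.189
tin side top [0.538 0.456 0.09 ] u -0.018 w 0.186
small barrel [0.662 0.4   0.015] u 0.087 w 0.099
small shank [0.7   0.368 0.015] u 0.116 w 0.058
stepped [0.459 0.272 0.033] u -0.143 w 0.03
pink [0.392 0.455 0.025] u -0.159 w 0.223
carton [0.783 0.092 0.035] u 0.123 w -0.23
[-1.58125538e+02 -1.86021099e-02  1.79947236e+02]
```

>>> send_rows([
  [1, -0.8, 0, 0, 0, 0.6, -1],
  [1, -0.8, 0, 0, 0, 0.6, -1],
  [1, -0.8, 0, 0, 0, 0.6, -1],
  [1, -0.8, 0, 0, 0, 0.6, -1],
  [1, -0.8, 0, 0, 0, 0.6, -1],
  [1, -0.8, 0, 0, 0, 0.6, -1],
  [1, -0.8, -0.2, 0, 0, 0.6, -1],
  [1, -0.8, -0.2, 0, 0, 0.6, -1],
  [1, -0.8, -0.2, 0, 0, 0.6, -1],
  [1, -0.8, -0.2, 0, 0, 0.6, -1],
])

```text
time: 0.98
ee_pos: [0.5319, 0.334, 0.1958]
eef_rot: [-0.092, 0.996, -0.001, -0.002]
ft_force: [-0.7, 1.0, 0.4]
width: 0.087
```

```bash
cat > go.py <<'E'
import sys
from h import *
x,y,z,yw=map(float,sys.argv[1:5])
s=r.read_state();R=Ro.from_quat(s["eef_rot"]).as_matrix()
ya=np.degrees(np.arctan2(R[1,1],R[0,1]))
d=(yw-ya+90)%180-90
t=np.array([0,0,-1.]);tilt=np.degrees(np.cross(R[:,2],t))
print("t",s["time"],"pos",s["ee_pos"].round(4),"yaw_y",ya.round(2),"width",round(s["width"],4))
print("F",s["ft_force"].round(1),"T",s["torque"].round(2),"q",s["joint_positions"].round(2))
print("units shift",((np.array([x,y,z])-s["ee_pos"])/.03).round(2),"turn z units",round(d/5,2),"tilt fix",(tilt/5).round(2))
E
python3 go.py .604 .2815 .12 105.3
```

```text
t 0.9833 pos [0.5319 0.334  0.1958] yaw_y 100.61 width 0.087
F [-0.7  1.   0.4] T [ 0.04 -0.02  0.04] q [-0.69  0.35  0.07  1.49 -0.03  1.3   1.14]
units shift [ 2.4  -1.75 -2.53] turn z units 0.94 tilt fix [ 0.03 -0.05  0.  ]
```

>>> send_rows([
  [0.8, -0.6, -0.7, 0, 0, 0.3, -1],
  [0.8, -0.6, -0.7, 0, 0, 0.3, -1],
  [0.7, -0.5, -0.6, 0, 0, 0.3, -1],
  [0, 0, 0, 0, 0, 0, -1],
])

```text
time: 1.32
ee_pos: [0.6102, 0.2698, 0.1319]
eef_rot: [-0.13, 0.992, -0.003, -0.002]
ft_force: [-0.0, -1.7, -0.3]
width: 0.087
```

```bash
python3 go.py .604 .2815 .12 105.3; python3 - <<'E'
from h import *
s=r.read_state();np.savez("w1.npz",p=s["ee_pos"],q=s["eef_rot"]);cv2.imwrite("pics/w1.png",r.camera("wrist"))
E
```

```text
t 1.3167 pos [0.6102 0.2698 0.1319] yaw_y 104.91 width 0.087
F [-0.  -1.7 -0.3] T [0.01 0.07 0.07] q [-0.56  0.48  0.1   1.45 -0.04  1.22  1.37]
units shift [-0.21  0.39 -0.4 ] turn z units 0.08 tilt fix [ 0.08 -0.03  0.  ]
```

View pics/w1.png

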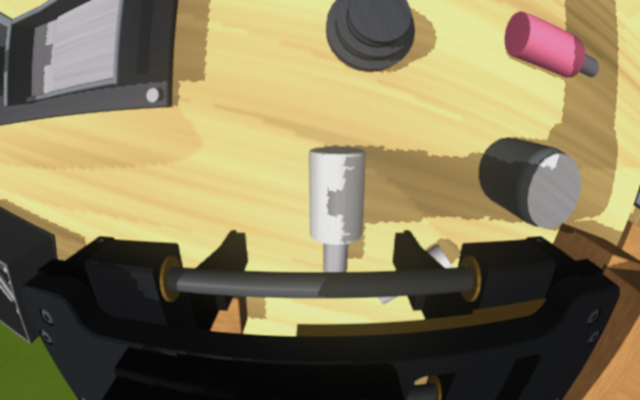

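Wrist view: the silver barrel spans columns 310–365 and rows 149–243, with its shank below at (337,258). I cast these points as rays to check the centre.

```bash
cat >> h.py <<'E'
def wray(p,pos,quat,z):
    c=r.calibration("wrist");K,M=c["K"],c["mount"]
    d=np.array([(p[0]-K[0,2])/K[0,0],(p[1]-K[1,2])/K[1,1]]);th=np.hypot(*d)
    v=np.r_[d/th*np.sin(th),np.cos(th)]
    R=Ro.from_quat(quat).as_matrix()
    v=R@M[:3,:3]@v;o=R@M[:3,3]+pos
    return o+v*(z-o[2])/v[2]
E
python3 - <<'E'
from h import *
a=np.load("w1.npz");f=lambda p,z:wray(p,a["p"],a["q"],z)
P=np.array([.604,.2815]);u=np.array([np.cos(np.radians(15.3)),np.sin(np.radians(15.3))]);w=np.array([-u[1],u[0]])
for nm,p,z in [("back top",(337,147),.05),("front top",(337,240),.05),("front bottom sh",(337,247),.05),("L back",(310,155),.03),("R back",(365,155),.03),("L front",(310,238),.03),("R front",(363,240),.03),("shank L",(325,262),.03),("shank R",(348,262),.03)]:
    X=f(p,z);d=X[:2]-P;print(nm,X.round(4),(d@u).round(4),(d@w).round(4))
E
```

```text
back top [0.5599 0.2712 0.05  ] -0.0453 0.0017
front top [0.6374 0.2931 0.05  ] 0.0352 0.0024
front bottom sh [0.6439 0.295  0.05  ] 0.042 0.0025
L back [0.5749 0.2521 0.03  ] -0.0358 -0.0206
R back [0.5624 0.2982 0.03  ] -0.0358 0.0271
L front [0.6505 0.2715 0.03  ] 0.0422 -0.0219
R front [0.6397 0.3204 0.03  ] 0.0447 0.0281
shank L [0.6716 0.2918 0.03  ] 0.0679 -0.0079
shank R [0.6659 0.3135 0.03  ] 0.0682 0.0145
```

>>> send_rows([
  [-0.4, 0.4, -0.3, 0, 0, 0.1, -1],
  [0, 0, -0.8, 0, 0, 0, -1],
  [0, 0, -0.8, 0, 0, 0, -1],
  [0, 0, 0, 0, 0, 0, -1],
], grip_force=30)

```text
time: 1.7
ee_pos: [0.5959, 0.2873, 0.0766]
eef_rot: [-0.134, 0.991, -0.001, -0.0]
ft_force: [-0.5, -0.6, -1.0]
width: 0.0872
```

```bash
python3 go.py .599 .283 .014 105.3
```

```text
t 1.7 pos [0.5959 0.2873 0.0766] yaw_y 105.41 width 0.0872
F [-0.5 -0.6 -1. ] T [0.08 0.06 0.06] q [-0.58  0.52  0.08  1.52 -0.04  1.11  1.35]
units shift [ 0.1  -0.14 -2.09] turn z units -0.02 tilt fix [ 0.02 -0.01  0.  ]
```

>>> send_rows([
  [0.1, -0.15, -0.7, 0, 0, 0, -1],
  [0, 0, -0.7, 0, 0, 0, -1],
  [0, 0, -0.45, 0, 0, 0, -1],
  [0, 0, 0, 0, 0, 0, -1],
  [0, 0, 0, 0, 0, 0, -1],
])

```text
time: 2.12
ee_pos: [0.5983, 0.2885, 0.0256]
eef_rot: [-0.136, 0.991, 0.001, 0.001]
ft_force: [-0.3, -0.2, 0.8]
width: 0.0869
```

```bash
python3 go.py .599 .283 .014 105.3
```

```text
t 2.1167 pos [0.5983 0.2885 0.0256] yaw_y 105.67 width 0.0869
F [-0.3 -0.2  0.8] T [ 0.06 -0.04  0.01] q [-0.57  0.58  0.07  1.55 -0.05  1.01  1.36]
units shift [ 0.02 -0.18 -0.39] turn z units -0.07 tilt fix [-0.03  0.03  0.  ]
```

>>> send_rows([
  [0, -0.2, -0.35, 0, 0, 0, -1],
  [0, 0, 0, 0, 0, 0, -1],
  [0, 0, 0, 0, 0, 0, 1],
  [0, 0, 0, 0, 0, 0, 1],
  [0, 0, 0, 0, 0, 0, 1],
  [0, 0, 0, 0, 0, 0, 1],
  [0, 0, 0, 0, 0, 0, 1],
])

```text
time: 2.7
ee_pos: [0.6008, 0.2838, 0.0201]
eef_rot: [-0.136, 0.991, 0.003, 0.005]
ft_force: [-0.3, -0.1, -0.8]
width: 0.0612
```

```bash
python3 go.py .599 .283 .014 105.3
```

```text
t 2.7 pos [0.6008 0.2838 0.0201] yaw_y 105.68 width 0.0612
F [-0.3 -0.1 -0.8] T [ 0.07  0.07 -0.02] q [-0.56  0.58  0.07  1.56 -0.05  0.99  1.37]
units shift [-0.06 -0.03 -0.2 ] turn z units -0.08 tilt fix [-0.07  0.1   0.  ]
```

>>> send_rows([
  [0, 0, -0.3, -0.07, 0.1, 0, -0.5],
  [0, 0, 0, 0, 0, 0, -0.5],
  [0, 0, 0, 0, 0, 0, -0.5],
])

```text
time: 2.95
ee_pos: [0.601, 0.284, 0.0107]
eef_rot: [-0.136, 0.991, 0.0, -0.0]
ft_force: [-0.3, 0.0, 0.2]
width: 0.0649
```

```bash
python3 go.py .599 .283 .013 105.3
```

```text
t 2.95 pos [0.601  0.284  0.0107] yaw_y 105.68 width 0.0649
F [-0.3  0.   0.2] T [0.04 0.04 0.03] q [-0.57  0.6   0.07  1.55 -0.05  0.99  1.37]
units shift [-0.07 -0.03  0.08] turn z units -0.08 tilt fix [-0. -0. -0.]
```

>>> send_rows([
  [0, 0, 0.1, 0, 0, -0.08, -0.5],
  [0, 0, 0, 0, 0, 0, 1],
  [0, 0, 0, 0, 0, 0, 1],
  [0, 0, 0, 0, 0, 0, 1],
  [0, 0, 0, 0, 0, 0, 1],
  [0, 0, 0, 0, 0, 0, 1],
  [0, 0, 0, 0, 0, 0, 1],
])

```text
time: 3.53
ee_pos: [0.6008, 0.2838, 0.0134]
eef_rot: [-0.133, 0.991, -0.0, -0.001]
ft_force: [-0.1, -0.1, -0.7]
width: 0.0494
```

```bash
python3 go.py .599 .283 .20 105.3
```

```text
t 3.5333 pos [0.6008 0.2838 0.0134] yaw_y 105.24 width 0.0494
F [-0.1 -0.1 -0.7] T [ 0.01 -0.03 -0.05] q [-0.57  0.59  0.08  1.55 -0.05  1.    1.36]
units shift [-0.06 -0.03  6.22] turn z units 0.01 tilt fix [ 0.01 -0.01  0.  ]
```

>>> send_rows([
  [0, 0, 0.8, 0, 0, 0, 1],
  [0, 0, 1, 0, 0, 0, 1],
  [0, 0, 1, 0, 0, 0, 1],
  [0, 0, 1, 0, 0, 0, 1],
  [0, 0, 1, 0, 0, 0, 1],
  [0, 0, 0, 0, 0, 0, 1],
  [0, 0, 0, 0, 0, 0, 1],
], grip_force=40)

```text
time: 4.12
ee_pos: [0.595, 0.2812, 0.1575]
eef_rot: [-0.133, 0.991, -0.002, -0.007]
ft_force: [-0.3, -0.2, -4.0]
width: 0.049
```

```bash
python3 go.py .508 .009 .16 102; python3 - <<'E'
from h import *
s=r.read_state();np.savez("w2.npz",p=s["ee_pos"],q=s["eef_rot"]);cv2.imwrite("pics/w2.png",r.camera("wrist"))
E
```

```text
t 4.1167 pos [0.595  0.2812 0.1575] yaw_y 105.26 width 0.049
F [-0.3 -0.2 -4. ] T [ 0.05  0.09 -0.02] q [-0.58  0.45  0.09  1.44 -0.04  1.27  1.35]
units shift [-2.9  -9.07  0.08] turn z units -0.65 tilt fix [ 0.07 -0.14  0.  ]
```

View pics/w2.png

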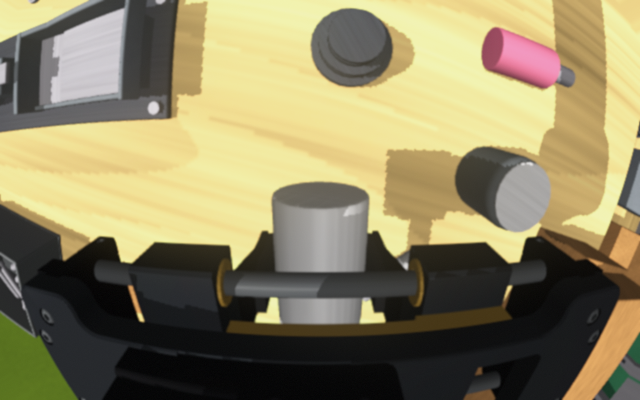

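```bash
python3 - <<'E'
from h import *
im=cv2.imread("pics/w2.png");cv2.imwrite("pics/w2c.png",cv2.resize(im[170:340,240:400],None,fx=4.5,fy=3.5,interpolation=cv2.INTER_CUBIC)[:600])
a=np.load("w2.npz");R=Ro.from_quat(a["q"]).as_matrix();x=-R[:,0];y=R[:,1]
for p,dz in [((320,208),.025),((320,183),-.025),((272,195),0),((369,195),0)]:
    X=wray(p,a["p"],a["q"],a["p"][2]+.0116+dz);d=X-a["p"];print(p,X.round(4),(d@x).round(4),(d@y).round(4))
a=np.load("w1.npz");R=Ro.from_quat(a["q"]).as_matrix();x=-R[:,0]
for p,z in [((337,147),0),((337,155),.05),((337,152),.05),((337,240),.05),((337,244),.05)]:
    X=wray(p,a["p"],a["q"],z);print(p,((X-[.6008,.2838,0])@x).round(4))
E
```

```text
(320, 208) [0.5594 0.2728 0.1941] -0.0371 0.0012
(320, 183) [0.5602 0.2729 0.1441] -0.0355 0.0012
(272, 195) [0.567  0.2491 0.1691] -0.0356 -0.0236
(369, 195) [0.5538 0.2974 0.1691] -0.0356 0.0265
(337, 147) -0.0363
(337, 155) -0.0365
(337, 152) -0.0389
(337, 240) 0.0375
(337, 244) 0.0414
```

View pics/w2c.png

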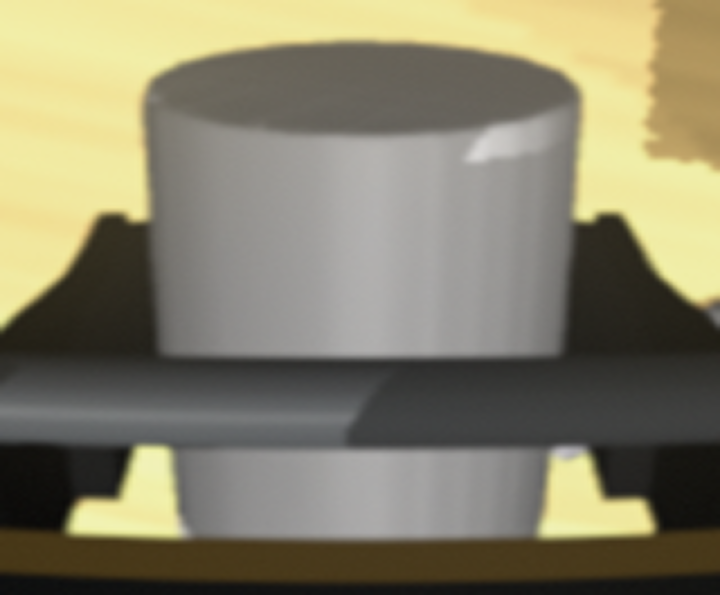

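>>> send_rows([
  [-0.2, -0.7, 0, 0, 0, -0.05, 1],
  [-0.3, -0.9, 0, 0, 0, -0.1, 1],
  [-0.3, -0.9, 0, 0, 0, -0.1, 1],
  [-0.3, -0.9, 0, 0, 0, -0.1, 1],
  [-0.3, -0.9, 0, 0, 0, -0.1, 1],
  [-0.3, -0.9, 0, 0, 0, -0.1, 1],
  [-0.3, -0.9, 0, 0, 0, -0.1, 1],
  [-0.3, -0.9, 0, 0, 0, 0, 1],
  [-0.3, -0.8, 0, 0, 0, 0, 1],
  [0, 0, 0, 0, 0, 0, 1],
])

```text
time: 5.0
ee_pos: [0.5019, 0.0378, 0.1395]
eef_rot: [-0.106, 0.994, -0.004, -0.019]
ft_force: [1.1, -0.1, -3.1]
width: 0.049
```

```bash
python3 go.py .5054 .0086 .14 102
```

```text
t 5.0 pos [0.5019 0.0378 0.1395] yaw_y 102.12 width 0.049
F [ 1.1 -0.1 -3.1] T [-0.04 -0.07  0.02] q [-0.35  0.16  0.2   1.86 -0.03  1.16  1.64]
units shift [ 0.12 -0.97  0.02] turn z units -0.02 tilt fix [ 0.13 -0.42  0.  ]
```

>>> send_rows([
  [0.1, -0.5, 0.15, 0.1, -0.4, 0, 1],
  [0, -0.4, 0.1, 0, 0, 0, 1],
  [0, 0, 0, 0, 0, 0, 1],
  [0, 0, 0, 0, 0, 0, 1],
])

```text
time: 5.33
ee_pos: [0.5013, 0.0082, 0.1424]
eef_rot: [-0.104, 0.995, -0.001, -0.005]
ft_force: [1.2, 0.4, -3.9]
width: 0.0494
```

```bash
python3 go.py .5054 .0086 .14 102; python3 - <<'E'
from h import *
s=r.read_state();np.savez("w3.npz",p=s["ee_pos"],q=s["eef_rot"]);cv2.imwrite("pics/w3.png",r.camera("wrist"))
E
```

```text
t 5.3333 pos [0.5013 0.0082 0.1424] yaw_y 101.95 width 0.0494
F [ 1.2  0.4 -3.9] T [0.06 0.   0.01] q [-0.31  0.13  0.22  1.89 -0.03  1.14  1.7 ]
units shift [ 0.14  0.01 -0.08] turn z units 0.01 tilt fix [ 0.05 -0.12  0.  ]
```

View pics/w3.png

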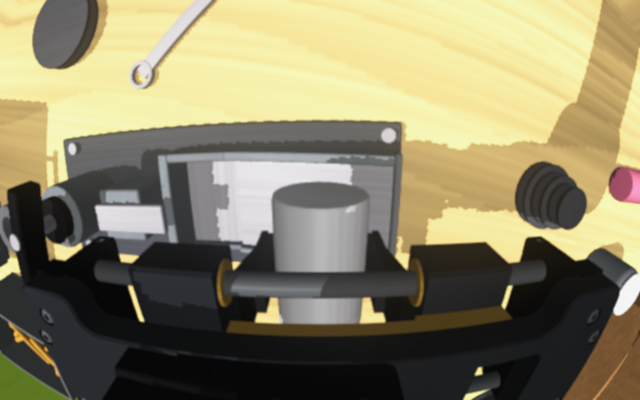

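```bash
python3 - <<'E'
import cv2
im=cv2.imread("pics/w3.png");cv2.imwrite("pics/w3c.png",cv2.resize(im[115:265,150:420],None,fx=2.9,fy=2.9,interpolation=cv2.INTER_CUBIC))
E
```

```text
(no output)
```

View pics/w3c.png

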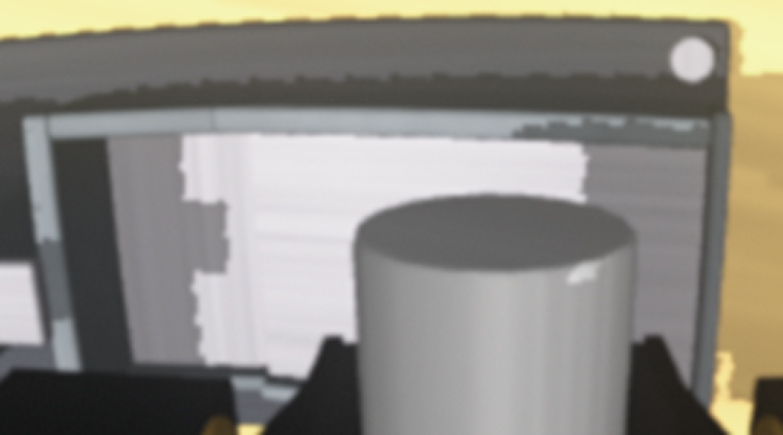

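```bash
python3 - <<'E'
from h import *
a=np.load("w3.npz");yaw=np.radians(12);R2=np.array([[np.cos(yaw),-np.sin(yaw)],[np.sin(yaw),np.cos(yaw)]])
o=np.array([.5302,-.09345])
def f(nm,c,z):
    p=(150+c[0]/2.9-.5+.17,115+c[1]/2.9-.5+.17);X=wray(p,a["p"],a["q"],z);print(nm,(R2.T@(X[:2]-o)*1000).round(1))
f("wall inner y~100",(500,137),.0766)
f("wall inner y~100",(300,132),.066)
f("wall outer",(500,109),.0766)
f("endwall inner top",(707,200),.076)
f("endwall inner top",(700,330),.076)
f("endwall outer top",(727,200),.076)
f("stop wall outer top",(25,120),.062)
f("stop wall inner top",(50,120),.062)
f("stop wall inner top",(78,350),.062)
f("step",(210,125),.026);f("step2",(265,370),.026)
f("plate edge x-75",(500,18),.012);f("plate edge x-75",(300,20),.012)
f("plate end",(727,60),.012)
R=Ro.from_quat(a["q"]).as_matrix()
f("roller back top",(497,270),a["p"][2]+.0366)
print("tcp chute",R2.T@(a["p"][:2]-o))
print("knob scene: ")
E
```

```text
wall inner y~100 [-46.6 108.2]
wall inner y~100 [-46.6  53.3]
wall outer [-53.9 108.2]
endwall inner top [-29.7 163.9]
endwall inner top [  7.8 164.6]
endwall outer top [-29.8 169.5]
stop wall outer top [-52.3 -34.8]
stop wall inner top [-51.9 -25.9]
stop wall inner top [ 22.  -26.5]
step [-43.1  14.1]
step2 [43.4 26.3]
plate edge x-75 [-75.  108.6]
plate edge x-75 [-75.5  42.7]
plate end [-62.4 184.5]
roller back top [-44.  107.1]
tcp chute [-0.00716705  0.1054465 ]
knob scene:
```

>>> send_rows([
  [0.13, -0.1, -0.4, 0.05, -0.12, 0, 1],
  [0, 0, -0.6, 0, 0, 0, 1],
  [0, 0, -0.6, 0, 0, 0, 1],
  [0, 0, -0.5, 0, 0, 0, 1],
  [0, 0, 0, 0, 0, 0, 1],
])

```text
time: 5.8
ee_pos: [0.5063, 0.0114, 0.0762]
eef_rot: [-0.108, 0.994, 0.001, -0.001]
ft_force: [-0.4, -0.3, -4.1]
width: 0.0494
```

```bash
python3 go.py .5051 .0063 .0575 102
```

```text
t 5.8 pos [0.5063 0.0114 0.0762] yaw_y 102.37 width 0.0494
F [-0.4 -0.3 -4.1] T [-0.    0.13  0.03] q [-0.31  0.21  0.21  1.95 -0.06  0.99  1.72]
units shift [-0.04 -0.17 -0.62] turn z units -0.07 tilt fix [-0.02 -0.02 -0.  ]
```

>>> send_rows([
  [-0.04, -0.18, -0.3, 0, 0, -0.07, 1],
  [0, 0, -0.25, 0, 0, 0, 1],
  [0, 0, 0, 0, 0, 0, 1],
  [0, 0, 0, 0, 0, 0, 1],
])

```text
time: 6.13
ee_pos: [0.5055, 0.0079, 0.0587]
eef_rot: [-0.106, 0.994, 0.001, -0.001]
ft_force: [0.7, 1.0, -2.9]
width: 0.049
```

```bash
python3 go.py .5054 .0058 .0575 102;  python3 - <<'E'
from h import *
a=r.camera("scene");b=r.camera("side")
cv2.imwrite("pics/l1.png",np.hstack([cv2.resize(a[140:250,220:380],(400,275),interpolation=2),cv2.resize(b[180:290,260:420],(400,275),interpolation=2)]))
E
```

```text
t 6.1333 pos [0.5055 0.0079 0.0587] yaw_y 102.17 width 0.049
F [ 0.7  1.  -2.9] T [ 0.04  0.02 -0.07] q [-0.3   0.24  0.22  1.96 -0.06  0.95  1.73]
units shift [-0.   -0.07 -0.04] turn z units -0.03 tilt fix [-0.02 -0.03 -0.  ]
```

View pics/l1.png

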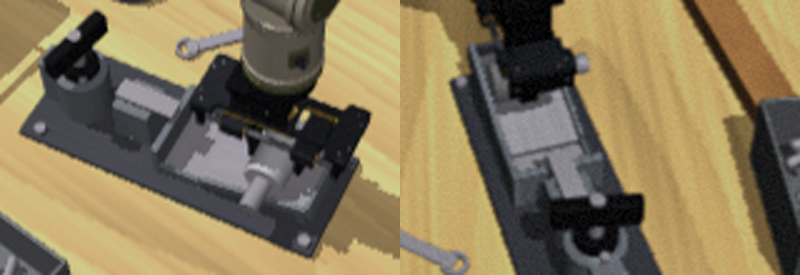

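The roller is over the ramp with its shank over the kerb. I lower it slightly, release and lift.

>>> send_rows([
  [0, -0.03, -0.05, 0, 0, 0, 1],
  [0, 0, 0, 0, 0, 0, -0.4],
  [0, 0, 0, 0, 0, 0, -0.4],
  [0, 0, 0, 0, 0, 0, -0.4],
  [0, 0, 0, 0, 0, 0, -0.4],
])

```text
time: 6.65
ee_pos: [0.5082, 0.0069, 0.0604]
eef_rot: [-0.106, 0.994, 0.001, 0.002]
ft_force: [0.6, -0.3, -1.4]
width: 0.0601
```

```bash
python3 go.py .5054 .0058 .0575 102
```

```text
t 6.65 pos [0.5082 0.0069 0.0604] yaw_y 102.15 width 0.0601
F [ 0.6 -0.3 -1.4] T [-0.04  0.   -0.  ] q [-0.3   0.23  0.22  1.96 -0.06  0.95  1.73]
units shift [-0.09 -0.04 -0.1 ] turn z units -0.03 tilt fix [-0.03  0.04  0.  ]
```

>>> send_rows([
  [0, 0, 0.3, 0, 0, 0, -0.4],
  [0, 0, 0.5, 0, 0, 0, -0.4],
  [0, 0, 0.7, 0, 0, 0, -0.4],
  [0, 0, 1, 0, 0, 0, -0.4],
  [0, 0, 1, 0, 0, 0, -0.4],
  [0, 0, 1, 0, 0, 0, -0.4],
  [0, 0, 0, 0, 0, 0, -0.4],
  [0, 0, 0, 0, 0, 0, -0.4],
])

```text
time: 7.32
ee_pos: [0.5073, 0.0068, 0.2073]
eef_rot: [-0.106, 0.994, 0.001, 0.004]
ft_force: [0.3, 0.0, -0.6]
width: 0.0611
```

```bash
python3 go.py .5633 -.248 .2 102;  python3 - <<'E'
from h import *
a=r.camera("scene");b=r.camera("side")
cv2.imwrite("pics/l2s.png",a);cv2.imwrite("pics/l2d.png",b)
cv2.imwrite("pics/l2.png",np.hstack([cv2.resize(a[140:250,220:380],(400,275),interpolation=2),cv2.resize(b[180:290,260:420],(400,275),interpolation=2)]))
s=r.read_state();np.savez("w4.npz",p=s["ee_pos"],q=s["eef_rot"]);cv2.imwrite("pics/w4.png",r.camera("wrist"))
E
```

```text
t 7.3167 pos [0.5073 0.0068 0.2073] yaw_y 102.12 width 0.0611
F [ 0.3  0.  -0.6] T [ 0.04  0.03 -0.07] q [-0.31  0.07  0.22  1.81 -0.02  1.26  1.7 ]
units shift [ 1.87 -8.49 -0.24] turn z units -0.02 tilt fix [-0.04  0.08  0.  ]
```

View pics/l2.png

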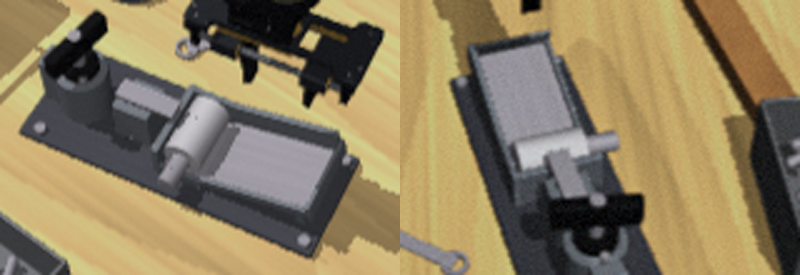

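View pics/w4.png

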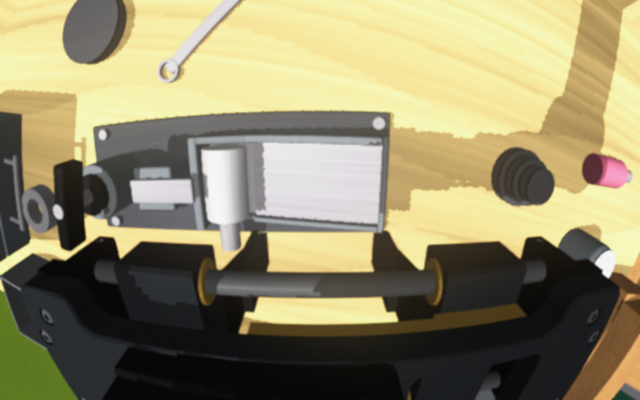

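The roller lies in the pocket with its shank over the kerb. Next I move above the knob and look at the bar.

>>> send_rows([
  [0.2, -0.9, 0.2, 0, 0, 0, -1],
  [0.2, -0.9, 0.2, 0, 0, 0, -1],
  [0.2, -0.9, 0.2, 0, 0, 0, -1],
  [0.2, -0.9, 0.2, 0, 0, 0, -1],
  [0.2, -0.9, 0.2, 0, 0, 0, -1],
  [0.2, -0.9, 0.1, 0, 0, 0, -1],
  [0.2, -0.9, 0.1, 0, 0, 0, -1],
  [0.2, -0.9, 0, 0, 0, 0, -1],
  [0.2, -0.9, 0, 0, 0, 0, -1],
  [0, 0, 0, 0, 0, 0, -1],
], grip_force=60)

```text
time: 8.3
ee_pos: [0.5549, -0.2441, 0.2305]
eef_rot: [-0.11, 0.994, 0.003, -0.009]
ft_force: [-0.7, -1.3, 0.2]
width: 0.0871
```

```bash
python3 go.py .5633 -.248 .24 102;  python3 - <<'E'
from h import *
s=r.read_state();np.savez("w5.npz",p=s["ee_pos"],q=s["eef_rot"]);cv2.imwrite("pics/w5.png",r.camera("wrist"))
im=cv2.imread("pics/l2s.png");cv2.imwrite("pics/k1.png",cv2.resize(im[140:195,225:285],None,fx=10,fy=10,interpolation=2))
im=cv2.imread("pics/l2d.png");cv2.imwrite("pics/k2.png",cv2.resize(im[245:305,300:370],None,fx=10,fy=10,interpolation=2))
E
```

```text
t 8.3 pos [ 0.5549 -0.2441  0.2305] yaw_y 102.59 width 0.0871
F [-0.7 -1.3  0.2] T [-0.02  0.04  0.04] q [ 0.    0.31  0.42  1.51 -0.12  1.37  2.22]
units shift [ 0.28 -0.13  0.32] turn z units -0.12 tilt fix [-0.04 -0.2  -0.  ]
```

View pics/w5.png

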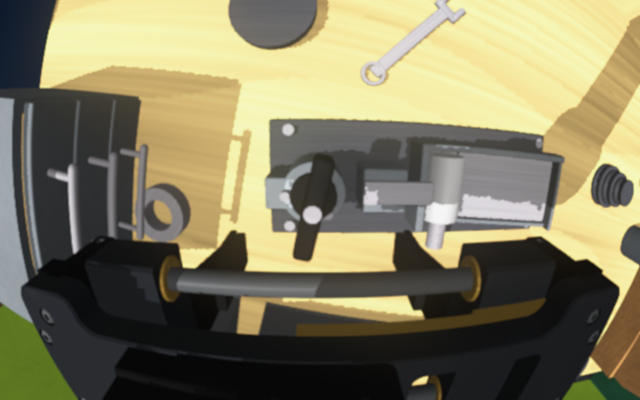

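View pics/k1.png

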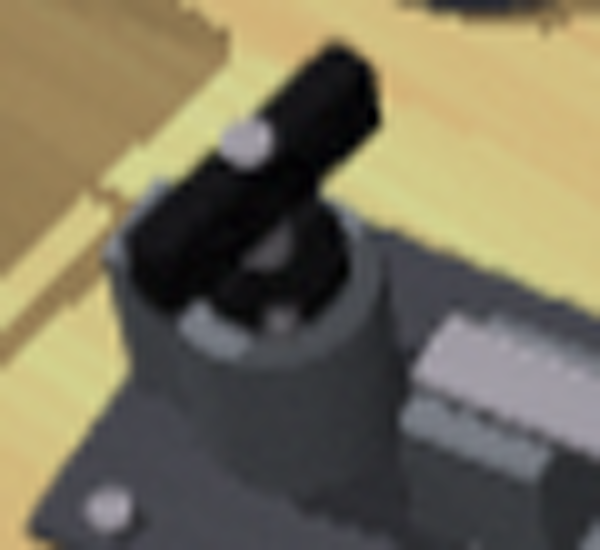

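View pics/k2.png

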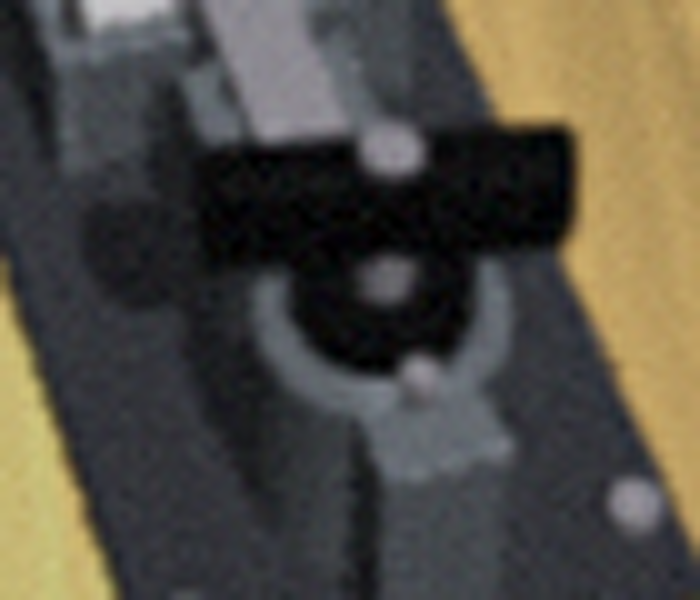

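```bash
python3 - <<'E'
import cv2
im=cv2.imread("pics/w5.png");im=cv2.convertScaleAbs(im[140:270,255:375],alpha=1.8,beta=20);cv2.imwrite("pics/w5c.png",cv2.resize(im,None,fx=4.5,fy=4.5,interpolation=cv2.INTER_CUBIC))
E
```

```text
(no output)
```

View pics/w5c.png

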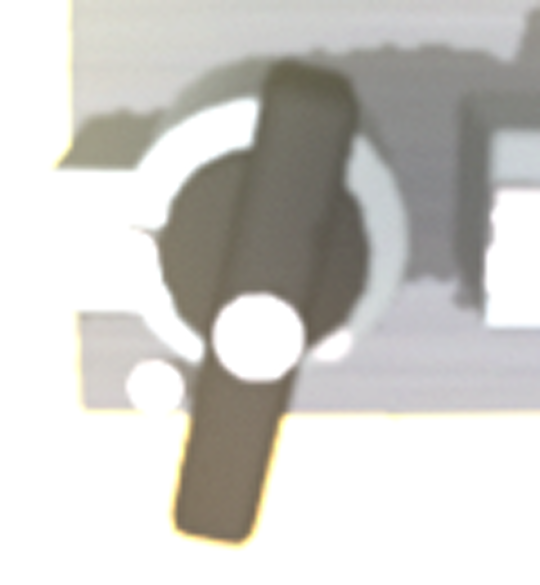

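```bash
python3 - <<'E'
from h import *
a=np.load("w5.npz")
def f(c,z): return wray((255+c[0]/4.5-.4,140+c[1]/4.5-.4),a["p"],a["q"],z)
d=f((258,337),.152);n=f((212,532),.149);fa=f((307,100),.149)
print(d,n,fa,"len",np.linalg.norm(n-fa))
print("mid",(n+fa)/2)
for v in (n-fa,n-d,d-fa): print(np.degrees(np.arctan2(v[1],v[0])))
l1=f((256,130),.149);l2=f((182,480),.149);v=l2-l1;print("left edge",np.degrees(np.arctan2(v[1],v[0])))
l1=f((350,130),.149);l2=f((262,500),.149);v=l2-l1;print("right edge",np.degrees(np.arctan2(v[1],v[0])))
E
```

```text
[ 0.56223527 -0.24740117  0.152     ] [ 0.60514954 -0.24756421  0.149     ] [ 0.51774095 -0.24812672  0.149     ] len 0.0874103978298395
mid [ 0.56144524 -0.24784546  0.149     ]
0.3687128014753329
-0.21767391938183156
0.934204293935669
left edge 0.30105748148634637
right edge -0.014528294796547029
```

>>> send_rows([
  [0.2, -0.1, 0, 0, -0.2, -0.8, -1],
  [0, 0, 0, 0, 0, -0.8, -1],
  [0, 0, 0, 0, 0, -0.8, -1],
  [0, 0, 0, 0, 0, 0, -1],
  [0, 0, 0, 0, 0, 0, -1],
])

```text
time: 8.77
ee_pos: [0.5596, -0.2406, 0.2242]
eef_rot: [-0.003, 1.0, 0.005, -0.004]
ft_force: [0.3, 0.2, -0.3]
width: 0.0871
```

```bash
python3 go.py .5625 -.2477 .115 90.3
```

```text
t 8.7667 pos [ 0.5596 -0.2406  0.2242] yaw_y 90.37 width 0.0871
F [ 0.3  0.2 -0.3] T [0.04 0.03 0.01] q [-0.02  0.32  0.45  1.52 -0.15  1.35  2.02]
units shift [ 0.1  -0.24 -3.64] turn z units -0.01 tilt fix [-0.11 -0.09 -0.  ]
```

>>> send_rows([
  [0.1, -0.2, -0.6, -0.1, -0.1, 0, -1],
  [0, -0.05, -0.8, 0, 0, 0, -1],
  [0, 0, -0.6, 0, 0, 0, -1],
  [0, 0, 0, 0, 0, 0, -1],
])

```text
time: 9.1
ee_pos: [0.5632, -0.2448, 0.1618]
eef_rot: [-0.01, 1.0, 0.001, 0.001]
ft_force: [-0.7, 0.2, -0.1]
width: 0.0875
```

```bash
python3 go.py .5625 -.2477 .115 90.3
```

```text
t 9.1 pos [ 0.5632 -0.2448  0.1618] yaw_y 91.18 width 0.0875
F [-0.7  0.2 -0.1] T [-0.02  0.03  0.  ] q [-0.01  0.36  0.44  1.59 -0.16  1.22  2.05]
units shift [-0.02 -0.1  -1.56] turn z units -0.18 tilt fix [-0.03  0.02  0.  ]
```

>>> send_rows([
  [0, -0.1, -0.6, 0, 0, -0.2, -1],
  [0, 0, -0.6, 0, 0, 0, -1],
  [0, 0, -0.3, 0, 0, 0, -1],
  [0, 0, 0, 0, 0, 0, -1],
  [0, 0, 0, 0, 0, 0, -1],
])

```text
time: 9.52
ee_pos: [0.564, -0.2453, 0.1177]
eef_rot: [-0.007, 1.0, 0.002, 0.001]
ft_force: [0.5, -0.5, 0.4]
width: 0.0865
```

```bash
python3 go.py .5625 -.2477 .115 90.3
```

```text
t 9.5167 pos [ 0.564  -0.2453  0.1177] yaw_y 90.75 width 0.0865
F [ 0.5 -0.5  0.4] T [ 0.03  0.01 -0.05] q [-0.    0.4   0.43  1.64 -0.19  1.14  2.06]
units shift [-0.05 -0.08 -0.09] turn z units -0.09 tilt fix [-0.04  0.02  0.  ]
```

>>> send_rows([
  [-0.05, -0.08, 0, 0, 0, -0.09, 1],
  [0, 0, 0, 0, 0, 0, 1],
  [0, 0, 0, 0, 0, 0, 1],
  [0, 0, 0, 0, 0, 0, 1],
  [0, 0, 0, 0, 0, 0, 1],
  [0, 0, 0, 0, 0, 0, 1],
  [0, 0, 0, 0, 0, 0, 1],
  [0, 0, 0, 0, 0, 0, 1],
  [0, 0, 0, 0, 0, 0, 1],
  [0, 0, 0, 0, 0, 0, 1],
], grip_force=50)

```text
time: 10.35
ee_pos: [0.5647, -0.2485, 0.123]
eef_rot: [-0.003, 1.0, 0.001, 0.004]
ft_force: [0.5, 0.3, 0.3]
width: 0.0283
```

>>> send_rows([
  [0, 0, 0, 0, 0, 0, 1],
  [0, 0, 0, 0, 0, 0, 1],
  [0, 0, 0, 0, 0, 0, 1],
])

```text
time: 10.6
ee_pos: [0.5647, -0.2483, 0.1229]
eef_rot: [-0.003, 1.0, 0.001, 0.004]
ft_force: [-0.3, 0.1, 0.6]
width: 0.018
```

```bash
python3 go.py .5625 -.2477 .115 90.3
```

```text
t 10.6 pos [ 0.5647 -0.2483  0.1229] yaw_y 90.36 width 0.018
F [-0.3  0.1  0.6] T [-0.11  0.08  0.  ] q [ 0.    0.4   0.43  1.63 -0.19  1.14  2.06]
units shift [-0.07  0.02 -0.26] turn z units -0.01 tilt fix [-0.03  0.09  0.  ]
```

>>> send_rows([
  [0, 0, 0, 0, 0, -0.6, 1],
  [0, 0, 0, 0, 0, -0.8, 1],
  [0, 0, 0, 0, 0, -0.8, 1],
  [0, 0, 0, 0, 0, -0.8, 1],
  [0, 0, 0, 0, 0, 0, 1],
])

```text
time: 11.02
ee_pos: [0.5646, -0.2488, 0.1229]
eef_rot: [0.133, 0.991, 0.0, 0.004]
ft_force: [0.5, 0.9, 0.8]
width: 0.0176
```

```bash
python3 go.py .5625 -.2477 .118 75.3
```

```text
t 11.0167 pos [ 0.5646 -0.2488  0.1229] yaw_y 74.72 width 0.0176
F [0.5 0.9 0.8] T [0.06 0.09 0.02] q [-0.04  0.4   0.48  1.64 -0.2   1.14  1.8 ]
units shift [-0.07  0.04 -0.16] turn z units 0.12 tilt fix [0.01 0.1  0.  ]
```

>>> send_rows([
  [0, 0, 0, 0, 0, -0.9, 1],
  [0, 0, 0, 0, 0, -0.9, 1],
  [0, 0, 0, 0, 0, -0.9, 1],
  [0, 0, 0, 0, 0, -0.9, 1],
  [0, 0, 0, 0, 0, -0.9, 1],
  [0, 0, 0, 0, 0, -0.9, 1],
  [0, 0, 0, 0, 0, -0.9, 1],
  [0, 0, 0, 0, 0, -0.9, 1],
  [0, 0, 0, 0, 0, 0, 1],
])

```text
time: 11.77
ee_pos: [0.564, -0.2497, 0.1229]
eef_rot: [0.436, 0.9, -0.002, 0.004]
ft_force: [-0.2, -0.3, -0.0]
width: 0.0176
```

```bash
python3 go.py .5625 -.2477 .123 40
```

```text
t 11.7667 pos [ 0.564  -0.2497  0.1229] yaw_y 38.28 width 0.0176
F [-0.2 -0.3 -0. ] T [-0.01 -0.03  0.  ] q [-0.13  0.42  0.6   1.64 -0.25  1.15  1.2 ]
units shift [-0.05  0.07  0.  ] turn z units 0.34 tilt fix [0.07 0.06 0.  ]
```

>>> send_rows([
  [0, 0, 0, 0, 0, -0.9, 1],
  [0, 0, 0, 0, 0, -0.9, 1],
  [0, 0, 0, 0, 0, -0.9, 1],
  [0, 0, 0, 0, 0, -0.9, 1],
  [0, 0, 0, 0, 0, -0.9, 1],
  [0, 0, 0, 0, 0, -0.9, 1],
  [0, 0, 0, 0, 0, -0.9, 1],
  [0, 0, 0, 0, 0, -0.9, 1],
  [0, 0, 0, 0, 0, -0.9, 1],
  [0, 0, 0, 0, 0, 0, 1],
])

```text
time: 12.6
ee_pos: [0.563, -0.2501, 0.1229]
eef_rot: [0.716, 0.698, -0.003, 0.002]
ft_force: [-0.4, 1.5, 1.8]
width: 0.0176
```

```bash
python3 go.py .5625 -.2477 .123 -18;  python3 - <<'E'
from h import *
a=r.camera("scene");b=r.camera("side")
cv2.imwrite("pics/m1.png",np.hstack([cv2.resize(a[140:250,220:380],(400,275),interpolation=2),cv2.resize(b[180:290,260:420],(400,275),interpolation=2)]))
E
```

```text
t 12.6 pos [ 0.563  -0.2501  0.1229] yaw_y -1.46 width 0.0176
F [-0.4  1.5  1.8] T [-0.09  0.   -0.03] q [-0.23  0.46  0.74  1.64 -0.32  1.17  0.56]
units shift [-0.02  0.08  0.  ] turn z units -3.31 tilt fix [ 0.08 -0.02  0.  ]
```

View pics/m1.png

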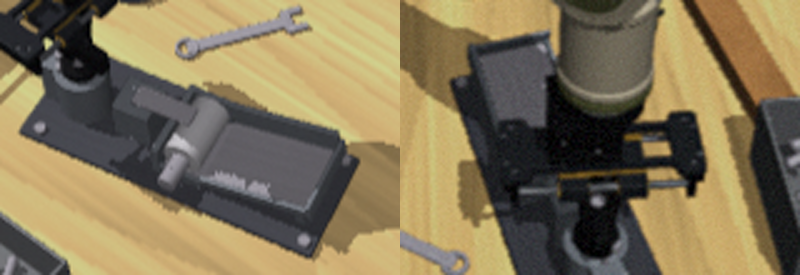

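>>> send_rows([
  [0, 0, 0, 0, 0, -0.8, 1],
  [0, 0, 0, 0, 0, -0.8, 1],
  [0, 0, 0, 0, 0, -0.8, 1],
  [0, 0, 0, 0, 0, -0.8, 1],
  [0, 0, 0, 0, 0, -0.8, 1],
], grip_force=60)

```text
time: 13.12
ee_pos: [0.5625, -0.25, 0.1229]
eef_rot: [0.821, 0.57, -0.003, 0.001]
ft_force: [-0.6, 1.0, 0.8]
width: 0.0174
```

```bash
python3 go.py .5625 -.2477 .123 -61
```

```text
t 13.1167 pos [ 0.5625 -0.25    0.1229] yaw_y -20.47 width 0.0174
F [-0.6  1.   0.8] T [0.01 0.07 0.14] q [-0.27  0.48  0.81  1.64 -0.37  1.18  0.26]
units shift [0.   0.08 0.  ] turn z units -8.11 tilt fix [ 0.05 -0.05  0.  ]
```

Torque is rising at about 2.13 rad, where the detent begins. I keep turning.

>>> send_rows([
  [0, 0, 0, 0, 0, -0.9, 1],
  [0, 0, 0, 0, 0, -0.9, 1],
  [0, 0, 0, 0, 0, -0.9, 1],
  [0, 0, 0, 0, 0, -0.9, 1],
  [0, 0, 0, 0, 0, -0.9, 1],
  [0, 0, 0, 0, 0, -0.9, 1],
])

```text
time: 13.62
ee_pos: [0.5617, -0.2495, 0.1229]
eef_rot: [0.93, 0.366, -0.004, -0.001]
ft_force: [-1.3, 0.8, 2.3]
width: 0.0178
```

```bash
python3 go.py .5625 -.2477 .123 -61
```

```text
t 13.6167 pos [ 0.5617 -0.2495  0.1229] yaw_y -47.0 width 0.0178
F [-1.3  0.8  2.3] T [-0.15  0.35 -0.1 ] q [-0.33  0.52  0.91  1.64 -0.43  1.2  -0.15]
units shift [0.03 0.06 0.  ] turn z units -2.8 tilt fix [ 0.   -0.08  0.  ]
```

>>> send_rows([
  [0, 0, 0, 0, 0, -0.9, 1],
  [0, 0, 0, 0, 0, -0.9, 1],
  [0, 0, 0, 0, 0, -0.9, 1],
  [0, 0, 0, 0, 0, 0, 1],
])

```text
time: 13.95
ee_pos: [0.5615, -0.2493, 0.1229]
eef_rot: [0.967, 0.256, -0.004, -0.002]
ft_force: [-0.5, 1.1, 1.7]
width: 0.0174
```

```bash
python3 go.py .5625 -.2477 .123 -61
```

```text
t 13.95 pos [ 0.5615 -0.2493  0.1229] yaw_y -60.31 width 0.0174
F [-0.5  1.1  1.7] T [-0.28  0.25 -0.07] q [-0.36  0.54  0.96  1.64 -0.47  1.21 -0.36]
units shift [0.03 0.05 0.  ] turn z units -0.14 tilt fix [-0.03 -0.09 -0.  ]
```

>>> send_rows([
  [0, 0, 0, 0, 0, 0, -0.2],
  [0, 0, 0, 0, 0, 0, -0.2],
  [0, 0, 0, 0, 0, 0, -0.2],
  [0, 0, 0, 0, 0, 0, -0.2],
  [0, 0, 0, 0, 0, 0, -0.2],
  [0, 0, 0, 0, 0, 0, -0.2],
  [0, 0, 0, 0, 0, 0, -0.2],
])

```text
time: 14.53
ee_pos: [0.5617, -0.249, 0.1225]
eef_rot: [0.964, 0.265, -0.003, -0.002]
ft_force: [-0.1, -1.1, 0.5]
width: 0.0502
```

```bash
python3 go.py .5625 -.2477 .123 -61
```

```text
t 14.5333 pos [ 0.5617 -0.249   0.1225] yaw_y -59.23 width 0.0502
F [-0.1 -1.1  0.5] T [-0.07  0.08  0.01] q [-0.36  0.54  0.95  1.64 -0.47  1.21 -0.34]
units shift [0.03 0.04 0.02] turn z units -0.35 tilt fix [-0.03 -0.09 -0.  ]
```

>>> send_rows([
  [0, 0, 0.4, 0, 0, 0, -0.2],
  [0, 0, 0.7, 0, 0, 0, -0.2],
  [0, 0, 1, 0, 0, 0, -0.2],
  [0, 0, 1, 0, 0, 0, -0.2],
  [-0.5, -0.3, 1, 0, 0, 0, -0.2],
  [-1, -0.3, 1, 0, 0, 0, -0.2],
  [-1, -0.3, 0.5, 0, 0, 0, -0.2],
  [-1, -0.3, 0, 0, 0, 0, -0.2],
  [0, 0, 0, 0, 0, 0, -0.2],
  [0, 0, 0, 0, 0, 0, -0.2],
])

```text
time: 15.37
ee_pos: [0.4508, -0.2879, 0.303]
eef_rot: [0.964, 0.265, -0.002, -0.002]
ft_force: [1.3, 0.9, 0.2]
width: 0.052
```

```bash
python3 go.py .5625 -.2477 .123 -61;  python3 - <<'E'
from h import *
a=r.camera("scene");b=r.camera("side")
cv2.imwrite("pics/n0.png",a)
cv2.imwrite("pics/n0d.png",b)
cv2.imwrite("pics/n1.png",np.vstack([cv2.resize(a[135:245,220:380],(436,300),interpolation=2),cv2.resize(b[195:305,260:420],(436,300),interpolation=2)]))
E
```

```text
t 15.3667 pos [ 0.4508 -0.2879  0.303 ] yaw_y -59.27 width 0.052
F [1.3 0.9 0.2] T [-0.    0.11  0.01] q [-0.54  0.16  1.16  1.61 -0.15  1.48 -0.4 ]
units shift [ 3.72  1.34 -6.  ] turn z units -0.35 tilt fix [-0.04 -0.06 -0.  ]
```

View pics/n1.png

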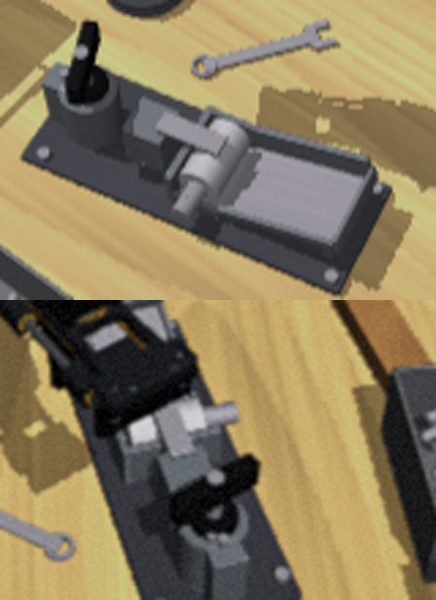

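View pics/n0.png

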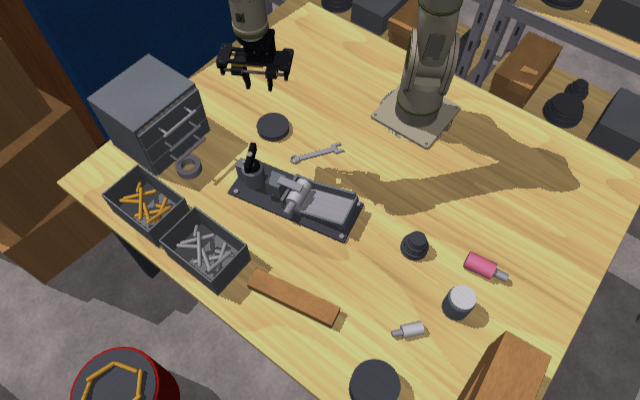

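```bash
python3 - <<'E'
from h import *
a=cv2.imread("pics/n0.png");b=cv2.imread("pics/n0d.png")
k=cv2.resize(a[135:215,230:310],None,fx=7,fy=7,interpolation=2)
cv2.imwrite("pics/n2.png",cv2.convertScaleAbs(k,alpha=1.6,beta=15))
k=cv2.resize(b[235:295,300:360],None,fx=9,fy=9,interpolation=2)
cv2.imwrite("pics/n3.png",cv2.convertScaleAbs(k,alpha=1.6,beta=15))
E
```

```text
(no output)
```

View pics/n2.png

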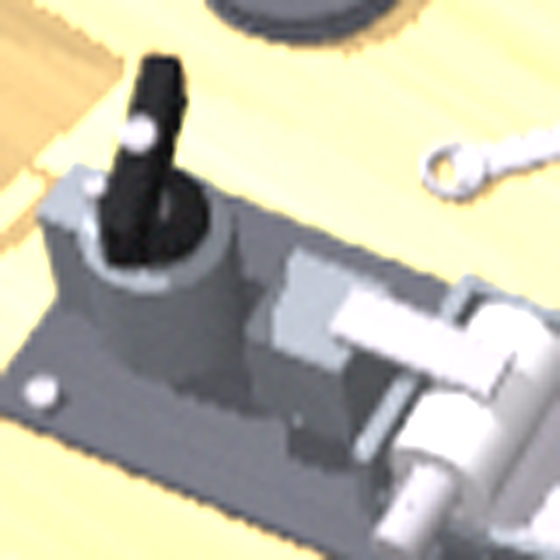

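View pics/n3.png

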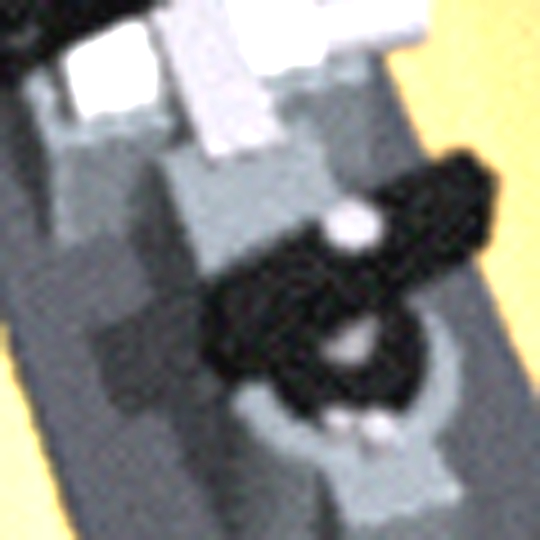

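```bash
python3 - <<'E'
from h import *
f=lambda c:ray("scene",(230+c[0]/7-.43,135+c[1]/7-.43),c[2]); g=lambda c:ray("side",(300+c[0]/9-.44,235+c[1]/9-.44),c[2])
def ang(v): return np.degrees(np.arctan2(v[1],v[0]))
print("scene left top edge",ang(f((107,195,.149))-f((145,62,.149))), "side top edge",ang(g((470,150,.149))-g((215,280,.149))))
yaw=np.radians(12);R2=np.array([[np.cos(yaw),-np.sin(yaw)],[np.sin(yaw),np.cos(yaw)]]);o=np.array([.5302,-.09345])
for p in [(505,372,.0825),(515,350,.0825),(492,392,.0825)]: print("nose",R2.T@(f(p)[:2]-o)*1000)
print(R2.T@(f((408,530,.045))[:2]-o)*1000,"shank end")
E
```

```text
scene left top edge 28.88035827684151 side top edge 27.264499320219116
nose [0.01143055 9.88787047]
nose [-11.7474212    8.72070399]
nose [11.33789891  9.4623856 ]
[67.75747765 -3.03211996] shank end
```

The knob reads about 2.8–2.86 rad and the keeper nose is at chute y ≈ 9.5 mm, which is past the 8 mm needed. The arm is clear, so I hand in.

```bash
python3 -c "
from bench import r
print(r.read_state()['time']); print(r.close_job())"
```

```text
15.4667
the job is handed in; nothing more can be done
None
```

I set the larger silver roller on the upper ramp with its shank over the low kerb. It rolled down and lay in the pocket. I then turned the knob clockwise through the detent in one grasp, without the regrasp the task mentions, released it and backed off. I handed in at about 15.5 s.

**Last checks:**
- **Roller:** both cameras show it in the pocket with its shank over the kerb.
- **Knob:** I released it at about 2.83 rad by the gripper's angle. The images after letting go give 2.85–2.88, so it stayed past 2.75.
- **Keeper:** its nose is at chute y ≈ 9–10 mm, over the barrel.
- **Other things:** none of them appeared moved in the final scene picture.
- **Forces:** the wrist readings stayed within about 4 N each time I looked.

**Disagreements:**
- My estimates of the roller's centre before the grasp differed by up to about 7 mm. I settled it by measuring the roller in the hand before placing it.
- The final picture puts the shank's end at about chute x 68 mm, where about 80 was expected. I took this as ray error from a rough pixel and height and did not measure it again.

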